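# Pack the grooming kit into its foam-lined tray

## Robot

A 6-joint arm with a two-finger parallel gripper is mounted at the origin on the work surface. World frame = base frame: x ahead of the robot, y to its left, z up, the work surface at z = 0. Lengths are in m, angles in degrees, forces in N, time in s.
With the tool pointing down it reaches from about 0.275 to 0.75 m from the base axis. Payload 10.2 kg.
Tool frame: the origin (TCP) lies at the very end of the fingers, on their centre line; the grasp point (between the pads) lies 19 mm behind it (ctrl.hold_point_z is the distance from the TCP to the grasp point, in m); z points along the fingers, y is the line along which they close (so a half turn about z gives the same grasp; the last joint's range is limited). The gripper opens to 85 mm and grips with 20 to 120 N. Pads are 22 mm wide; open, the fingers measure 114 mm over their backs; the gripper's body (76 mm by 85 mm) begins 54 mm behind the grasp point. The pads swing forward as they close: fully open they stand 13 mm farther back than shut.
Start: joints at [-80.294, 17.928, 85.812, -0, 76.261, -12.8], TCP at [0.201, -0.485, 0.231] pointing down, gripper open.
Joint ranges: [-168.41, 168.41], [-55.51, 124.54], [10.69, 146.95], [-70.63, 250.63], [1, 178], [-165.06, 165.06]. Speed limits (degrees/s): [136.94, 136.94, 172.46, 180, 180, 180].

## Interface

Orientations are given as [roll, pitch, yaw] about the fixed x, y, z axes, in that order (R = Rz(yaw) Ry(pitch) Rx(roll)).
In Python, from plant import ctrl gives the robot as it stands. The module is installed in compiled form; this text tells all that it offers.
- The arm moves only by the tool apply_moves, never from a script. Its argument "steps" is text: rows parted by semicolons, each of 7 numbers parted by spaces: the turn, a rotation vector about the tool's x, y, z in rad, then the shift along the tool's x, y, z in cm, then the gripper command: -1 is shut, 1 is fully open, values between are in proportion. A call has 1 to 20 rows; each row shifts and turns the commanded pose from where the row before left it, along the tool's axes as they then stand; what a row does not reach is not made up. A row lasts 1/8 s, in which the tool goes at most 62.5 mm and 10.7 degrees, less where a joint would pass 70% of its speed; a pose out of reach is approached as far as the arm can. A call is refused whole if a number of a shift passes 6.25 or a number of a turn 0.188, either way. A call with a gripper value outside its range is refused whole. The fingers move at their own pace and stop on an object; "newtons" is the grip in N (left out, the last holds). Time passes only in rows, so rows that do not move let the fingers close. It gives the time, the measured TCP pose, the force, the opening and the grip force at its end, in the units of the state.
- ctrl.observe(): the state, without advancing time (a new reading comes with each control period).
- ctrl.snapshot(name): name is "scene" or "top" or "wrist"; returns a dict with "image" (400x640x3 uint8, red, green, blue), "vfov" (degrees; the focal length in pixels is half the picture's height over the tangent of half this angle, whatever the lens; pixels are square), "cx", "cy" (the principal point, pixels), "world_to_cam" (4x4, takes a point from world to camera coordinates). Camera axes: x right, y up, looking along -z (the intrinsics and any distortion apply to the point x, -y, -z); pixel columns grow to the right and rows downward; lengths in m; the calibration is good to about 2 mm. The wrist camera is an equidistant fisheye: a pixel r from the principal point sees the ray r / f radians off the axis. A picture is of the moment at which its call begins. There is no depth.
- ctrl.sign_off(): hands the job in; it is judged then, once.
Trained networks look in a picture, given as the dict that the camera call returned (one of the last four; its "shot" number tells which), for a name from the list of things; names that differ only in an ending like _2 or _b are one class to them, and where a whole thing is asked for, a point or a joint stands for the part that bears it (a point fixed in the world has none). Each returns a list of dicts, best first, with "confidence" (0 to 1); they miss things now and then, are a little off and sometimes report something else, mostly with a low value. They report only what shows in the picture. A call takes as long as a camera call. They do not tell look-alikes from the thing itself.
- ctrl.cut_out(picture, target): "mask" (400x640 bool, what is visible of it) and "extent" ([left, top, right, bottom] in pixels, round what is visible of it).
The state is a dict: "time_s": time; "joints": joint angles; "joint_velocities": joint speeds; "joint_efforts": joint torques, N m; "tcp_pos": TCP position; "ee_rot": TCP orientation; "force": force on the tool from outside, world axes, zero at the start; "wrist_torque": the same for the moment, N m; "grip_width": finger opening in m; "grip_force": force on a finger pad.
Only numpy, scipy, OpenCV 4.12 (cv2) and the standard library are available. Lean on these libraries where they do the work, as an engineer would, in place of code of your own. Each camera call takes 0.05 s, during which the arm holds its last target. There are 200 camera calls.

## Task

Pack the grooming kit into the stainless tray: lay the teal-and-white press-button brush, the chrome comb, the mustard curry brush and the white trimmer each in the foam cut-out of its own shape, the right way round and fully down. The black comb and the grey curry brush belong to the wash room, so leave them lying where they are.

Things in the scene. Friction and masses are not known exactly. Their poses are not given: they have to be found in the camera images.
- brush: Press-button pet brush, pins drawn in, lying back up, 150x60 mm. White head 60 wide, 26 high, at x=12..75 mm, teal button on it (top 32 high). Teal handle with black bands, 28 wide, 28 high, x=-75..12, y=0. Origin: middle of length and width, on the underside; x points handle to head, z up. Grip across the handle near x=-8 (balance point). 100-200 g.
- comb: Chrome comb, all silver, two dark bands on the handle, 150x49 mm, flat. Handle 22 wide, 26 high, x=-75..5 mm, centred on y=13. Teeth part x=5..75, y=-25..18, 10 high, teeth to -y. Origin: middle of the 150x49 outline, on the underside; x points handle to teeth, z up. Grip across the handle near x=-16, y=13. 60-130 g.
- curry: Mustard silicone curry brush, nubs down: oval pad 104x62 mm, 16 thick, with a grip ridge on top 66 long (along x), 26 wide, its top 34 above the underside. Origin: centre of the underside; x along its length (alike either way round), z up. Grip across the ridge, fingertips 17 or more above the underside. 75-155 g.
- trimmer: White cordless trimmer, flat, 130 mm long. Body 42 wide, 30 high, x=-65..20 mm, black and orange switch on top, grey ring; nose 26 wide, 24 high with a low steel blade, x=20..65. Origin: middle of the length, on the underside; x points to the blade, z up. Grip across the body near x=-12. 105-210 g.
- black_comb: Look-alike that does not belong: a black plastic comb of the same form and size as the chrome comb, 150x49x26 mm (same origin and axes). Loose.
- grey_curry: Look-alike that does not belong: a grey silicone curry brush of the same form and size as the mustard one, 104x62x34 mm (same origin and axes). Loose.
- foam_brush: Brush pocket, mm: T; 72 wide at x=6..81, 40 wide at x=-81..6. Fixed dark foam module 172x84x18, blue pocket floor, one of four in any order in the steel tray, 88 apart; tray rim 15 high, foam top 20 above table. Origin: underside centre, 2 above table; z up. Pocket 12 deep, floor at z=6, sheer sides, 6 play all round. Tool seats with its x along the module's x, its origin 6 above this origin.
- foam_comb: Comb pocket, mm: y=-4..30 at x=-81..-3; y=-31..30 at x=-3..81. Fixed dark foam module 172x84x18, blue pocket floor, one of four in any order in the steel tray, 88 apart; tray rim 15 high, foam top 20 above table. Origin: underside centre, 2 above table; z up. Pocket 12 deep, floor at z=6, sheer sides, 6 play all round. Tool seats with its x along the module's x, its origin 6 above this origin.
- foam_curry: Curry pocket, mm: 116x74, cut corners, fits both ways. Fixed dark foam module 172x84x18, blue pocket floor, one of four in any order in the steel tray, 88 apart; tray rim 15 high, foam top 20 above table. Origin: underside centre, 2 above table; z up. Pocket 12 deep, floor at z=6, sheer sides, 6 play all round. Tool seats with its x along the module's x, its origin 6 above this origin.
- foam_trimmer: Trimmer pocket, mm: 54 wide at x=-71..26, 38 at x=26..71. Fixed dark foam module 172x84x18, blue pocket floor, one of four in any order in the steel tray, 88 apart; tray rim 15 high, foam top 20 above table. Origin: underside centre, 2 above table; z up. Pocket 12 deep, floor at z=6, sheer sides, 6 play all round. Tool seats with its x along the module's x, its origin 6 above this origin.
Not all that is in view belongs to the job. Leave any blue look-alike of the brush alone.

How it is judged:
By the outcome, as a careful person would: the job done as asked, in the order asked, and still so for the second after the job is handed in, with the robot touching nothing.
It also fails if it takes over 122 s, if anything falls off the work surface, if the arm or the gripper's body presses on something with over 40 N, if the wrist force passes 120 N, or if a joint passes its speed limit or range.

## Working session

There is one attempt and no reset: what is moved stays moved. The work goes in short steps, Python scripts to look and compute and a tool call to move; the robot and the scene stay as the last step left them, time stands still between calls to the robot, and variables do not carry over. Pictures are saved under pics/ and viewed, at most 15 in all, crops included, and the job is handed in when it is done.

Besides the shell and the picture viewer there is one more tool, called after "Request:" as name(argument=value, ...) on one line, values as JSON. apply_moves: Moves the arm, as the interface text tells. Its arguments: {"type":"object","properties":{"steps":{"type":"string"},"newtons":{"type":"number"}},"required":["steps"]}

```bash
mkdir -p pics
cat > h.py <<'E'
import numpy as np, cv2
from plant import ctrl
def snap(n,f=None):
    s=ctrl.snapshot(n)
    if f: cv2.imwrite('pics/'+f,s['image'][:,:,::-1])
    return s
def ray(s,uv,z):
    # pixel -> world point on plane z (pinhole or wrist fisheye)
    uv=np.asarray(uv,float).reshape(-1,2)
    f=200/np.tan(np.radians(s['vfov'])/2)
    x=(uv[:,0]-s['cx'])/f; y=(uv[:,1]-s['cy'])/f
    if s.get('fish'):
        r=np.hypot(x,y)+1e-12; d=np.c_[x/r*np.sin(r),-y/r*np.sin(r),-np.cos(r)]
    else: d=np.c_[x,-y,-np.ones_like(x)]
    M=np.linalg.inv(s['world_to_cam']); d=d@M[:3,:3].T; o=M[:3,3]
    return o+d*((z-o[2])/d[:,2])[:,None]
E
python3 - <<'E'
from h import *
for n in ['top','scene']:
    s=snap(n,n+'0.png'); print(n,{k:v for k,v in s.items() if k not in('image',)})
    for t in ['brush','comb','curry','trimmer','black_comb','grey_curry','foam_brush','foam_comb','foam_curry','foam_trimmer']:
        print(t,[(round(d['confidence'],2),d['extent']) for d in ctrl.cut_out(s,t)])
E
```

```text
top {'vfov': 42.6056940353225, 'cx': 319.16130095387734, 'cy': 201.60289641344482, 'world_to_cam': array([[-0.06387509, -0.99794606, -0.00486177,  0.02637277],
       [ 0.97728013, -0.06353743,  0.20220422, -0.47049132],
       [-0.20209781,  0.0081645 ,  0.97933131, -1.60556016],
       [ 0.        ,  0.        ,  0.        ,  1.        ]]), 'shot': 1}
brush [(0.82, [225.1, 211.8, 244.4, 256.5]), (0.76, [176.6, 258.6, 205.5, 304.2]), (0.68, [185.2, 130.7, 210.2, 175.0])]
comb [(0.6, [384.9, 143.2, 403.8, 185.3]), (0.59, [285.9, 173.7, 337.8, 202.5])]
curry [(0.64, [434.1, 170.4, 451.6, 201.8])]
trimmer [(0.91, [395.7, 210.0, 417.9, 247.2])]
black_comb [(0.7, [234.3, 147.1, 250.8, 193.3])]
grey_curry [(0.68, [183.7, 187.9, 201.0, 219.7])]
foam_brush [(0.56, [279.9, 124.5, 334.2, 153.4])]
foam_comb [(0.67, [284.5, 172.1, 336.1, 203.7])]
foam_curry [(0.57, [284.5, 198.9, 336.6, 225.8])]
foam_trimmer [(0.64, [282.6, 149.9, 337.4, 178.9])]
scene {'vfov': 51.74668505950264, 'cx': 325.73507078740494, 'cy': 205.12265706800474, 'world_to_cam': array([[-0.3863278 ,  0.92229882, -0.01075741,  0.19483366],
       [-0.50769784, -0.20289582,  0.83730293,  0.19072467],
       [ 0.77006086,  0.32893492,  0.54663341, -1.69043557],
       [ 0.        ,  0.        ,  0.        ,  1.        ]]), 'shot': 2}
brush [(0.91, [465.8, 196.1, 488.2, 225.5]), (0.78, [407.1, 206.0, 433.6, 241.4]), (0.68, [437.4, 269.8, 463.4, 316.3])]
comb [(0.8, [219.9, 210.0, 254.9, 237.1])]
curry [(0.55, [198.3, 188.8, 228.1, 208.1])]
trimmer [(0.75, [254.5, 178.5, 275.3, 196.0]), (0.73, [197.0, 187.6, 229.0, 209.7])]
black_comb [(0.67, [377.4, 244.4, 412.6, 286.4])]
grey_curry [(0.83, [450.7, 244.9, 479.3, 269.6])]
foam_brush [(0.78, [268.1, 245.6, 342.0, 288.8])]
foam_comb [(0.92, [304.5, 211.6, 361.1, 244.8])]
foam_curry [(0.62, [316.5, 200.1, 370.9, 230.8])]
foam_trimmer [(0.66, [287.8, 230.4, 350.6, 260.8])]
```

Run:
```python
import cv2
i=cv2.imread('pics/top0.png')[105:325,150:470]
cv2.imwrite('pics/top0c.png',cv2.resize(i,(800,550),interpolation=cv2.INTER_CUBIC))
i=cv2.imread('pics/scene0.png')[160:340,180:500]
cv2.imwrite('pics/scene0c.png',cv2.resize(i,(800,450),interpolation=cv2.INTER_CUBIC))
```

```text
(no output)
```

View pics/top0c.png

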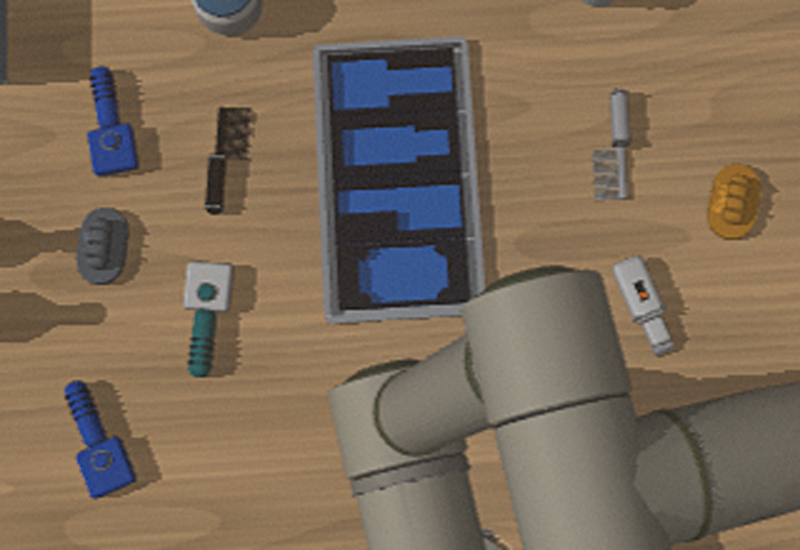

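View pics/scene0c.png

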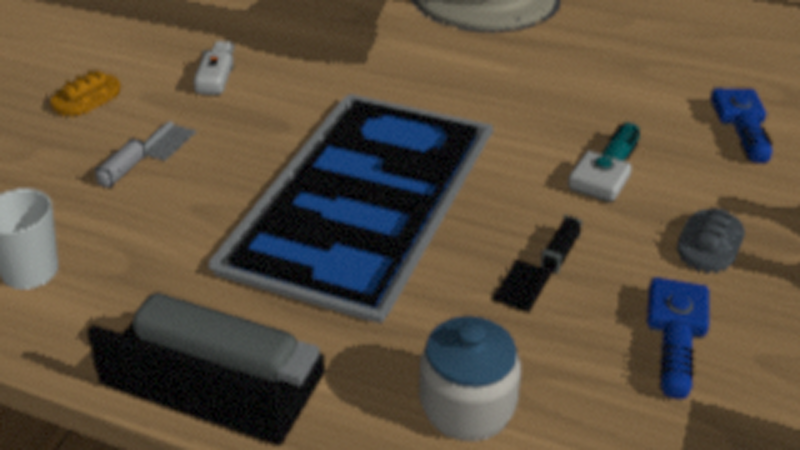

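Top crop: teal brush at (205,318), chrome comb (615,145), mustard curry (735,200) and trimmer (645,303). The look-alikes to leave are the black comb (228,160), grey curry (102,245) and blue brushes (110,120) and (100,440). The pockets from the far end are brush (head left), trimmer (nose right), comb (teeth right) and curry. All four targets are identified by colour.

```bash
cat >> h.py <<'E'
def pts(c,off=(150,105),k=2.5): return np.asarray(c,float)/k+off
def go(x,y,z,yaw):
    """remaining turn about tool z (rad), then shift in turned tool axes (cm); tool assumed down"""
    from scipy.spatial.transform import Rotation as R
    o=ctrl.observe(); p=np.array(o['tcp_pos']); 
    Rc=R.from_euler('xyz',o['ee_rot'],degrees=True)
    best=None
    for k in (0,180):
        Rg=R.from_euler('xyz',[180,0,yaw+k],degrees=True)
        rv=(Rc.inv()*Rg).as_rotvec()
        if best is None or np.linalg.norm(rv)<np.linalg.norm(best[0]): best=(rv,Rg)
    rv,Rg=best
    print('turn',rv.round(3),'shift cm',(Rg.inv().apply(np.array([x,y,z])-p)*100).round(2),'j6',round(o['joints'][5],1))
E
python3 - <<'E'
from h import *
print(ctrl.observe())
s=snap('top')
M=dict(brush=[(208,264),(200,374)],brushhead=[(208,285),(208,285)],comb=[(622,92),(612,198)],curry=[(748,172),(722,233)],trimmer=[(626,262),(663,350)],tray=[(318,47),(464,42),(484,312),(329,321)])
H=dict(tray=.015)
for k,c in M.items():
    P=ray(s,pts(c),H.get(k,.02)); print(k,P.round(3).tolist())
    if len(c)==2 and k!='brushhead':
        d=P[1]-P[0]; print('  c',P.mean(0).round(3),'len',np.hypot(*d[:2]).round(3),'yaw',np.degrees(np.arctan2(d[1],d[0])).round(1))
w=snap('wrist'); print({k:v for k,v in w.items() if k!='image'})
E
```

```text
{'time_s': 1.1, 'joints': array([-8.02950790e+01,  1.79268160e+01,  8.58102642e+01,  1.69432183e-04,
        7.62623937e+01, -1.27998941e+01]), 'joint_velocities': array([ 0.06371497,  0.01583941, -0.01252961,  0.05196249,  0.0354727 ,
       -0.00062448]), 'joint_efforts': array([ 1.53212677e-03, -4.12167692e+01, -2.59896415e+01, -9.50374942e-05,
        4.92743766e-04,  4.04298282e-05]), 'tcp_pos': array([ 0.20094039, -0.48503316,  0.2313141 ]), 'ee_rot': array([ 1.79999450e+02, -4.39240577e-05,  2.25047749e+01]), 'force': array([-0.8185421 , -0.23422511,  0.73007906]), 'wrist_torque': array([-0.03505345,  0.00814022, -0.00786751]), 'grip_force': 0.0, 'grip_width': 0.08523577573919915}
brush [[0.465, 0.278, 0.02], [0.322, 0.293, 0.02]]
  c [0.394 0.286 0.02 ] len 0.144 yaw 174.2
brushhead [[0.437, 0.279, 0.02], [0.437, 0.279, 0.02]]
comb [[0.664, -0.284, 0.02], [0.519, -0.257, 0.02]]
  c [ 0.592 -0.271  0.02 ] len 0.147 yaw 169.4
curry [[0.543, -0.44, 0.02], [0.463, -0.397, 0.02]]
  c [ 0.503 -0.418  0.02 ] len 0.091 yaw 151.5
trimmer [[0.433, -0.267, 0.02], [0.315, -0.304, 0.02]]
  c [ 0.374 -0.286  0.02 ] len 0.124 yaw -162.8
tray [[0.757, 0.121, 0.015], [0.751, -0.078, 0.015], [0.379, -0.078, 0.015], [0.381, 0.124, 0.015]]
{'vfov': 65.70646984690485, 'cx': 318.98079054189213, 'cy': 193.56601450849791, 'world_to_cam': array([[ 3.83327104e-01, -9.23612476e-01, -5.69794199e-04,
        -5.24640271e-01],
       [ 8.74915188e-01,  3.63313793e-01, -3.20197597e-01,
         4.17183985e-02],
       [ 2.95945509e-01,  1.22241896e-01,  9.47350608e-01,
        -3.80517780e-01],
       [ 0.00000000e+00,  0.00000000e+00,  0.00000000e+00,
         1.00000000e+00]]), 'shot': 4}
```

Run:
```python
from h import *
go(.55,.03,.23,90)
```

```text
turn [ 0.     0.    -1.178] shift cm [51.5  34.91  0.13] j6 -12.8
```

Request:
apply_moves(steps="0 0 -0.168 0 0 0 1;0 0 -0.168 0 0 0 1;0 0 -0.168 0 0 0 1;0 0 -0.168 0 0 0 1;0 0 -0.168 0 0 0 1;0 0 -0.168 0 0 0 1;0 0 -0.17 0 0 0 1;0 0 0 4.7 3.2 0 1;0 0 0 4.7 3.2 0 1;0 0 0 4.7 3.2 0 1;0 0 0 4.7 3.2 0 1;0 0 0 4.7 3.2 0 1;0 0 0 4.7 3.2 0 1;0 0 0 4.7 3.2 0 1;0 0 0 4.7 3.2 0 1;0 0 0 4.7 3.2 0 1;0 0 0 4.7 3.2 0 1;0 0 0 4.5 2.9 0 1;0 0 0 0 0 0 1", newtons=50)

```text
time_s: 3.58
tcp_pos: [0.5508, 0.0326, 0.2308]
ee_rot: [-180.0, -0.0, 90.2]
force: [-0.8, -0.2, -0.1]
grip_width: 0.0855
grip_force: 0.0
```

Run:
```python
from h import *
np.set_printoptions(suppress=True)
s=snap('wrist','w1.png'); s['fish']=1
o=ctrl.observe(); print(o['time_s'],o['tcp_pos'],o['ee_rot'],o['joints'].round(1))
for t in ['foam_brush','foam_comb','foam_curry','foam_trimmer','brush']:
    for d in ctrl.cut_out(s,t):
        c=cv2.findContours(d['mask'].astype('uint8'),0,1)[0]; c=max(c,key=cv2.contourArea)[:,0]
        P=ray(s,c,.02)[:,:2]; r=cv2.minAreaRect((P*1000).astype('float32'))
        print(t,round(d['confidence'],2),np.round(d['extent']),[np.round(x,1) for x in r])
# edges of blue pocket, colour based (floor z=8mm)
im=s['image'].astype(int); b=((im[:,:,2]-im[:,:,0]>50)&(im[:,:,2]>90)).astype('uint8')
for c in cv2.findContours(b,0,1)[0]:
    if cv2.contourArea(c)<600: continue
    P=ray(s,c[:,0],.008)[:,:2]; r=cv2.minAreaRect((P*1000).astype('float32'))
    print('blue',c[:,0].min(0),c[:,0].max(0),[np.round(x,1) for x in r])
```

```text
3.625 [0.55012997 0.03105496 0.23086811] [-179.96388038    0.00083593   90.13637321] [-9.  21.3 81.2 -0.  77.5 -9.1]
foam_brush 0.92 [403.  97. 481. 236.] [array([702.5,  25.9]), array([171.5,  90.7]), np.float64(89.7)]
foam_brush 0.3 [376.   2. 428.  14.] [array([646. , 221.4]), array([69.6, 19.4]), np.float64(6.8)]
foam_comb 0.83 [265. 100. 338. 234.] [array([527.7,  27. ]), array([172. ,  83.7]), np.float64(89.6)]
foam_curry 0.59 [191.  94. 267. 234.] [array([441.3,  26. ]), array([174. ,  89.3]), np.float64(89.7)]
foam_trimmer 0.59 [335.  99. 413. 236.] [array([615.5,  26.1]), array([171.9,  86.1]), np.float64(89.7)]
blue [201 121] [259 211] [array([439.1,  25.6]), array([116.2,  73.7]), np.float64(89.9)]
blue [350 110] [397 221] [array([616.5,  25.8]), array([142. ,  54.7]), np.float64(89.5)]
blue [416 105] [469 228] [array([706.2,  24.8]), array([ 70. , 163.2]), np.float64(0.3)]
blue [275 100] [326 228] [array([527.5,  25.7]), array([162.6,  62.9]), np.float64(89.9)]
blue [534   0] [579  43] [array([900.2, 256.8]), array([97.1, 66.6]), np.float64(16.7)]
```

View pics/w1.png

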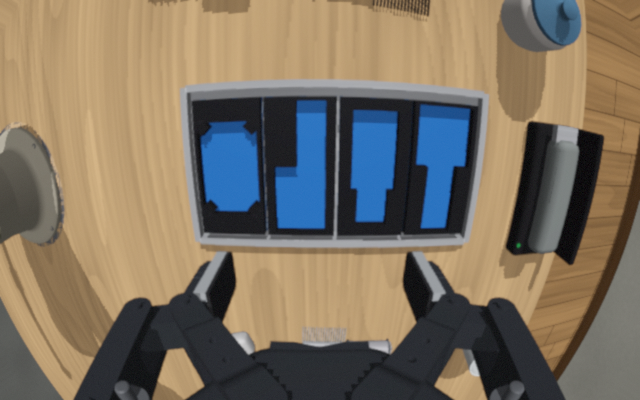

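Run:
```python
from h import *
go(.386,.287,.16,-6)
```

```text
turn [ 0.     0.    -1.468] shift cm [18.98 23.95  7.15] j6 -9.1
```

Request:
apply_moves(steps="0 0 0.186 0 0 0 1;0 0 0.186 0 0 0 1;0 0 0.186 0 0 0 1;0 0 0.186 0 0 0 1;0 0 0.186 0 0 0 1;0 0 0.186 0 0 0 1;0 0 0.186 0 0 0 1;0 0 0.186 0 0 0 1;0 0 0.186 0 0 0 1;0 0 0 -3.15 -4 1 1;0 0 0 -3.15 -4 1 1;0 0 0 -3.15 -4 1.3 1;0 0 0 -3.15 -4 1.3 1;0 0 0 -3.15 -4 1.3 1;0 0 0 -3.2 -4 1.3 1;0 0 0 0 0 0 1;0 0 0 0 0 0 1")

```text
time_s: 6.0
tcp_pos: [0.3868, 0.2876, 0.1597]
ee_rot: [-180.0, -0.0, -6.0]
force: [-0.5, -0.6, 0.1]
grip_width: 0.0854
grip_force: 0.0
```

```bash
sed -i 's/for k in (0,180)/for k in (0,)/' h.py
python3 - <<'E'
from h import *
np.set_printoptions(suppress=True)
s=snap('wrist','w2.png'); s['fish']=1
o=ctrl.observe(); print(o['time_s'],o['tcp_pos'],o['ee_rot'],o['joints'].round(1))
for d in ctrl.cut_out(s,'brush'):
        c=cv2.findContours(d['mask'].astype('uint8'),0,1)[0]; c=max(c,key=cv2.contourArea)[:,0]
        P=ray(s,c,.018)[:,:2]; r=cv2.minAreaRect((P*1000).astype('float32'))
        print(round(d['confidence'],2),np.round(d['extent']),[np.round(x,1) for x in r], s['image'][d['mask']].mean(0))
E
```

```text
6.05 [0.38705364 0.28732141 0.15973297] [-179.98539872   -0.05246749   -5.9996719 ] [ 22.6  16.7  98.9  -0.   64.4 118.6]
0.9 [168. 243. 263. 343.] [array([220. , 405.4]), array([71.4, 47.3]), np.float64(18.8)] [ 23.92987805  52.30182927 107.05030488]
0.77 [289.  88. 355. 240.] [array([396.5, 287.3]), array([ 60.1, 149.8]), np.float64(81.5)] [ 98.26273338 126.74144884 127.67737117]
```

View pics/w2.png

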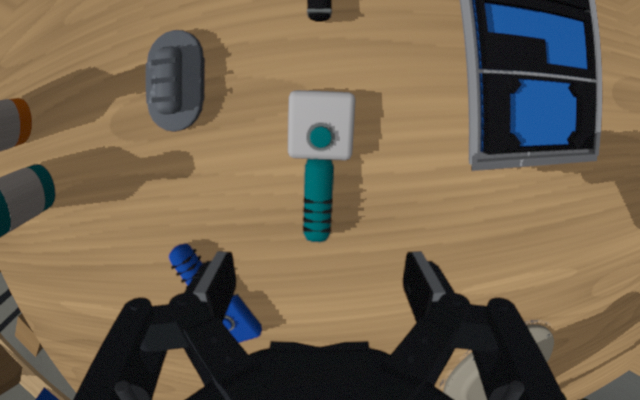

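Run:
```python
from h import *
go(.3885,.2885,.008,-8)
```

```text
turn [-0.    -0.001  0.035] shift cm [ 0.12 -0.14 15.17] j6 118.6
```

Request:
apply_moves(steps="0 0 0.035 0 0 0 1;0 0 0 0.1 -0.1 3 1;0 0 0 0 0 4 1;0 0 0 0 0 4 1;0 0 0 0 0 3 1;0 0 0 0 0 1.2 1;0 0 0 0 0 0 -1;0 0 0 0 0 0 -1;0 0 0 0 0 0 -1;0 0 0 0 0 0 -1;0 0 0 0 0 0 -1;0 0 0 0 0 0 -1;0 0 0 0 0 -2 -1;0 0 0 0 0 -4 -1;0 0 0 0 0 -4 -1;0 0 0 0 0 0 -1", newtons=50)

```text
time_s: 8.1
tcp_pos: [0.3885, 0.2897, 0.11]
ee_rot: [-179.8, -0.3, -7.9]
force: [-0.3, -0.4, -2.3]
grip_width: 0.0271
grip_force: 49.8
```

```bash
cat >> h.py <<'E'
def see(t,z,f=None):
    s=snap('wrist',f); s['fish']=1
    o=ctrl.observe(); print(round(o['time_s'],2),o['tcp_pos'].round(4),o['ee_rot'].round(1),'w',round(o['grip_width'],4))
    for d in ctrl.cut_out(s,t):
        c=cv2.findContours(d['mask'].astype('uint8'),0,1)[0]; c=max(c,key=cv2.contourArea)[:,0]
        P=ray(s,c,z)[:,:2]; r=cv2.minAreaRect((P*1000).astype('float32'))
        print(round(d['confidence'],2),np.round(d['extent']),[np.round(x,1) for x in r], s['image'][d['mask']].mean(0).round())
    return s
E
python3 - <<'E'
from h import *
see('brush',.10+.018)
go(.7035+0,.0258-.008,.10,90)
E
```

```text
8.15 [0.3875 0.2892 0.1081] [-1.799e+02 -1.000e-01 -7.900e+00] w 0.0268
0.9 [248.  90. 392. 344.] [array([400.4, 288.4]), array([ 62.3, 143.2]), np.float64(81.8)] [113. 135. 136.]
0.59 [156. 272. 239. 373.] [array([377.8, 378.1]), array([21.4, 29.4]), np.float64(30.0)] [ 25.  53. 107.]
turn [-0.     0.    -1.709] shift cm [-27.11  31.66   0.69] j6 120.7
```

Request:
apply_moves(steps="0 0 -0.186 0 0 0 -1;0 0 -0.186 0 0 0 -1;0 0 -0.186 0 0 0 -1;0 0 -0.186 0 0 0 -1;0 0 -0.186 0 0 0 -1;0 0 -0.186 0 0 0 -1;0 0 -0.186 0 0 0 -1;0 0 -0.186 0 0 0 -1;0 0 -0.186 0 0 0 -1;0 0 -0.035 0 0 0 -1;0 0 0 -3.4 4 0 -1;0 0 0 -3.4 4 0 -1;0 0 0 -3.4 4 0 -1;0 0 0 -3.4 4 0 -1;0 0 0 -3.4 4 0 -1;0 0 0 -3.4 4 0 -1;0 0 0 -3.4 4 0.4 -1;0 0 0 -3.3 3.7 0.3 -1;0 0 0 0 0 0 -1;0 0 0 0 0 0 -1")

```text
time_s: 10.7
tcp_pos: [0.7036, 0.0185, 0.0991]
ee_rot: [-179.9, -0.0, 89.9]
force: [-0.6, 0.1, -2.0]
grip_width: 0.0269
grip_force: 50.1
```

Run:
```python
from h import *
s=see('brush',.11,'w3.png')
go(.7035+0,.0258-.008,.10,90)
```

```text
10.75 [0.7036 0.0189 0.0997] [-179.9   -0.    90. ] w 0.0267
0.59 [250.  90. 393. 347.] [array([703.6,  31.8]), array([141.2,  60.5]), np.float64(89.6)] [142. 176. 178.]
turn [-0.001 -0.     0.   ] shift cm [-0.13 -0.02  0.02] j6 -8.0
```

View pics/w3.png

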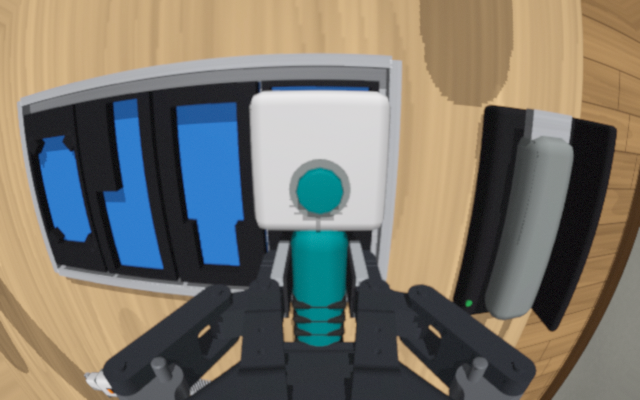

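Run:
```python
from h import *
s=snap('wrist'); s['fish']=1
im=s['image'].astype(int); print(s['image'][60:110:2,320].tolist())
print(ray(s,[(320,92)],.092+.026),ray(s,[(320,228)],.092+.026))
for c in (272,368): print(ray(s,[(c,88)],.008))
```

```text
[[179, 182, 185], [181, 183, 187], [180, 181, 185], [143, 145, 148], [130, 130, 134], [134, 136, 139], [133, 135, 137], [133, 134, 138], [132, 134, 137], [129, 132, 135], [89, 90, 93], [38, 41, 42], [40, 39, 41], [40, 51, 75], [45, 92, 151], [152, 163, 185], [222, 221, 222], [233, 232, 232], [232, 232, 232], [229, 228, 229], [225, 224, 225], [221, 221, 221], [218, 216, 217], [215, 214, 215], [215, 214, 215]]
[[0.70396704 0.10227695 0.118     ]] [[0.70405626 0.04388089 0.118     ]]
[[0.66847146 0.10608817 0.008     ]]
[[0.74029128 0.10619233 0.008     ]]
```

Request:
apply_moves(steps="0 0 0 -0.2 0.05 3 -1;0 0 0 0 0 2 -1;0 0 0 0 0 1.5 -1;0 0 0 0 0 0.8 -1;0 0 0 0 0 0.7 -1;0 0 0 0 0 0 -1;0 0 0 0 0 0 -1")

```text
time_s: 11.72
tcp_pos: [0.705, 0.016, 0.0208]
ee_rot: [180.0, 0.0, 90.0]
force: [-0.1, 0.1, -2.3]
grip_width: 0.0268
grip_force: 50.3
```

Request:
apply_moves(steps="0 0 0 0 0 0.1 -1;0 0 0 0 0 0 0.4;0 0 0 0 0 0 0.4;0 0 0 0 0 0 0.4;0 0 0 0 0 -3 0.4;0 0 0 0 0 -5 1;0 0 0 0 0 -6 1;0 0 0 0 0 0 1")

```text
time_s: 12.72
tcp_pos: [0.7068, 0.0159, 0.1653]
ee_rot: [179.4, 0.1, 90.0]
force: [0.5, 0.2, -1.0]
grip_width: 0.0849
grip_force: 0.0
```

Run:
```python
from h import *
s=see('brush',.02,'w4.png')
go(.60,-.28,.16,-11)
```

```text
12.78 [0.7055 0.016  0.1616] [179.8   0.   90. ] w 0.0852
0.64 [284.  93. 351. 243.] [array([704.6,  23.9]), array([152.3,  61.2]), np.float64(88.8)] [130. 174. 177.]
turn [ 0.    -0.     1.763] shift cm [-4.63 31.06 -0.08] j6 -8.2
```

View pics/w4.png

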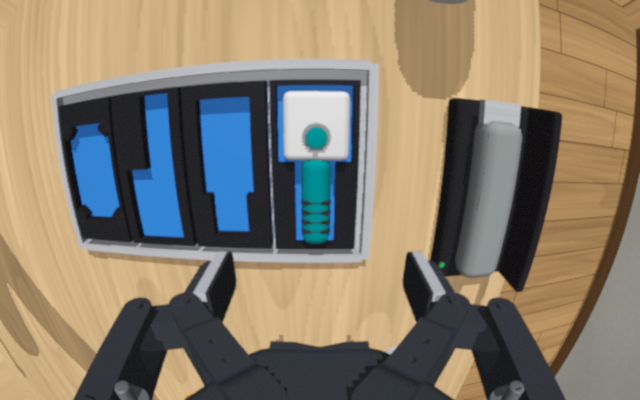

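Request:
apply_moves(steps="0 0 0.186 0 0 0 1;0 0 0.186 0 0 0 1;0 0 0.186 0 0 0 1;0 0 0.186 0 0 0 1;0 0 0.186 0 0 0 1;0 0 0.186 0 0 0 1;0 0 0.186 0 0 0 1;0 0 0.186 0 0 0 1;0 0 0.186 0 0 0 1;0 0 0.089 0 0 0 1;0 0 0 -0.8 5.2 0 1;0 0 0 -0.8 5.2 0 1;0 0 0 -0.8 5.2 0 1;0 0 0 -0.8 5.2 0 1;0 0 0 -0.8 5.2 0 1;0 0 0 -0.7 5 0 1;0 0 0 0 0 0 1;0 0 0 0 0 0 1")

```text
time_s: 15.08
tcp_pos: [0.5993, -0.2784, 0.1579]
ee_rot: [-179.9, 0.1, -11.0]
force: [0.1, 0.3, -0.1]
grip_width: 0.0853
grip_force: 0.0
```

Run:
```python
from h import *
s=see('comb',.013,'w5.png')
```

```text
15.12 [ 0.5996 -0.278   0.1583] [-1.799e+02  1.000e-01 -1.100e+01] w 0.0852
0.96 [281. 102. 333. 249.] [array([ 601.2, -264.3]), array([ 45.2, 146.6]), np.float64(83.1)] [121. 119. 119.]
```

View pics/w5.png

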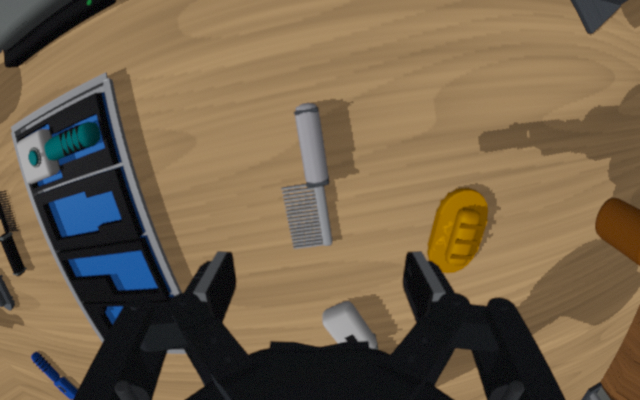

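Run:
```python
from h import *
s=snap('wrist'); s['fish']=1
d=ctrl.cut_out(s,'comb')[0]['mask']
# mid points of handle rows 112..172
L=[]
for r in range(112,174,6):
    c=np.flatnonzero(d[r]); L.append((c.mean(),r)); 
P=ray(s,L,.015)[:,:2]; 
v=np.linalg.svd(P-P.mean(0))[2][0]; v*=np.sign(-v[0]); yaw=np.degrees(np.arctan2(v[1],v[0]))
print(P.round(4).tolist(),'yaw',yaw)
r=np.flatnonzero(d.any(1)); e0=ray(s,[(306,r[0])],.013)[0,:2]; e1=ray(s,[(327,r[-1])],.008)[0,:2]
print(e0,e1,np.hypot(*(e1-e0)), e1-e0)
m=P.mean(0); t=(e0+e1)/2; x=v*np.dot(t-m,v); ax=m+x   # handle-axis point at x=0
g=ax-v*.016; print('x0 on axis',ax,'grip',g)
go(g[0],g[1],.008,yaw-180)
```

```text
[[0.6651, -0.2788], [0.6594, -0.279], [0.6539, -0.278], [0.6483, -0.2778], [0.6425, -0.2776], [0.6368, -0.2774], [0.631, -0.2772], [0.6251, -0.2775], [0.6195, -0.2764], [0.6136, -0.2762], [0.6076, -0.276]] yaw 177.1650164064305
[ 0.67344002 -0.27939918] [ 0.52236555 -0.27119948] 0.15129683155404358 [-0.15107447  0.00819969]
x0 on axis [ 0.59789267 -0.27550357] grip [ 0.61387309 -0.27629492]
turn [-0.     0.    -0.141] shift cm [ 1.39 -0.24 15.1 ] j6 65.9
```

Request:
apply_moves(steps="0 0 -0.141 0 0 0 1;0 0 0 1.4 -0.25 3 1;0 0 0 0 0 4 1;0 0 0 0 0 4 1;0 0 0 0 0 3 1;0 0 0 0 0 1.1 1;0 0 0 0 0 0 -1;0 0 0 0 0 0 -1;0 0 0 0 0 0 -1;0 0 0 0 0 0 -1;0 0 0 0 0 0 -1;0 0 0 0 0 0 -1;0 0 0 0 0 -2 -1;0 0 0 0 0 -4 -1;0 0 0 0 0 -3 -1;0 0 0 0 0 0 -1")

```text
time_s: 17.27
tcp_pos: [0.6146, -0.2781, 0.1017]
ee_rot: [179.8, -0.3, -2.9]
force: [-0.5, -0.7, -1.4]
grip_width: 0.0208
grip_force: 49.3
```

Run:
```python
from h import *
# comb placed yaw -90: x->-Y, y->+X ; grip at x=-16,y=13 -> (+.013,+.016)
go(.528+.013,.0258+.016,.10,90)
```

```text
turn [ 6.000e-03 -1.000e-03 -1.622e+00] shift cm [31.99 -7.36  0.17] j6 58.7
```

Request:
apply_moves(steps="0 0 -0.186 0 0 0 -1;0 0 -0.186 0 0 0 -1;0 0 -0.186 0 0 0 -1;0 0 -0.186 0 0 0 -1;0 0 -0.186 0 0 0 -1;0 0 -0.186 0 0 0 -1;0 0 -0.186 0 0 0 -1;0 0 -0.186 0 0 0 -1;0 0 -0.134 0 0 0 -1;0 0 0 5.3 -1.2 0 -1;0 0 0 5.3 -1.2 0 -1;0 0 0 5.3 -1.2 0 -1;0 0 0 5.3 -1.2 0 -1;0 0 0 5.3 -1.2 0 -1;0 0 0 5.5 -1.3 0 -1;0 0 0 0 0 0 -1;0 0 0 0 0 0 -1")

```text
time_s: 19.4
tcp_pos: [0.5404, 0.0422, 0.0978]
ee_rot: [-180.0, 0.0, 90.0]
force: [0.6, -0.5, -0.5]
grip_width: 0.0208
grip_force: 49.4
```

Run:
```python
from h import *
s=see('comb',.10,'w6.png')
go(.528+.013,.0258+.016,.10,90)
```

```text
19.45 [0.5406 0.0417 0.0979] [-180.    0.   90.] w 0.0211
0.66 [253. 140. 346. 348.] [array([539.4,  39.3]), array([126. ,  27.9]), np.float64(86.9)] [172. 172. 177.]
turn [-0.     0.    -0.001] shift cm [ 0.03  0.03 -0.21] j6 -7.9
```

View pics/w6.png

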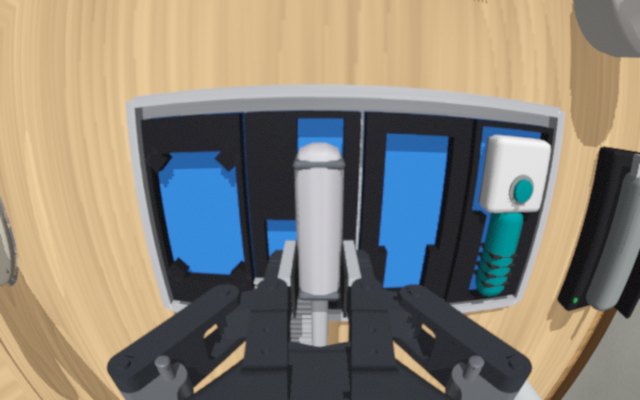

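Run:
```python
from h import *
s=snap('wrist'); s['fish']=1
print('handle end',ray(s,[(319,143),(296,200),(343,200)],.103).round(4).tolist())
print('pocket',ray(s,[(321,119),(298,125),(345,125)],.008).round(4).tolist())
im=s['image']; print(im[112:150:2,319].tolist())
```

```text
handle end [[0.5407, 0.1019, 0.103], [0.5298, 0.0748, 0.103], [0.552, 0.0748, 0.103]]
pocket [[0.5423, 0.1045, 0.008], [0.5251, 0.1001, 0.008], [0.5603, 0.1001, 0.008]]
[[42, 42, 46], [41, 42, 46], [40, 55, 80], [40, 97, 162], [44, 102, 171], [43, 102, 170], [41, 102, 170], [45, 101, 170], [41, 102, 170], [42, 102, 170], [42, 101, 170], [42, 102, 170], [45, 108, 178], [57, 138, 217], [60, 142, 222], [123, 158, 209], [187, 187, 196], [200, 199, 204], [206, 205, 210]]
```

Request:
apply_moves(steps="0 0 0 -0.2 0.15 3 -1;0 0 0 0 0 2 -1;0 0 0 0 0 1.4 -1;0 0 0 0 0 0.8 -1;0 0 0 0 0 0.6 -1;0 0 0 0 0 0 -1;0 0 0 0 0 0 -1")

```text
time_s: 20.42
tcp_pos: [0.5423, 0.0405, 0.0206]
ee_rot: [180.0, 0.0, 90.0]
force: [0.1, 0.2, -2.0]
grip_width: 0.0211
grip_force: 49.3
```

Request:
apply_moves(steps="0 0 0 0 0 0.1 -1;0 0 0 0 0 0 0.2;0 0 0 0 0 0 0.2;0 0 0 0 0 0 0.2;0 0 0 0 0 -3 0.2;0 0 0 0 0 -5 1;0 0 0 0 0 -6 1;0 0 0 0 0 0 1")

```text
time_s: 21.42
tcp_pos: [0.544, 0.0403, 0.1637]
ee_rot: [179.5, 0.1, 90.0]
force: [0.0, 0.2, -0.6]
grip_width: 0.0855
grip_force: 0.0
```

Run:
```python
from h import *
s=see('comb',.02,'w7.png')
go(.503,-.418,.16,-29)
```

```text
21.48 [0.5427 0.0405 0.1609] [179.8   0.   90. ] w 0.0855
0.72 [257. 109. 349. 269.] [array([528. ,  26.3]), array([173. ,  84.6]), np.float64(90.0)] [40. 56. 78.]
0.65 [278. 118. 327. 258.] [array([530.5,  27.3]), array([145.9,  46.3]), np.float64(87.5)] [148. 152. 161.]
turn [ 0.    -0.     2.077] shift cm [18.83 42.   -0.08] j6 -8.1
```

View pics/w7.png

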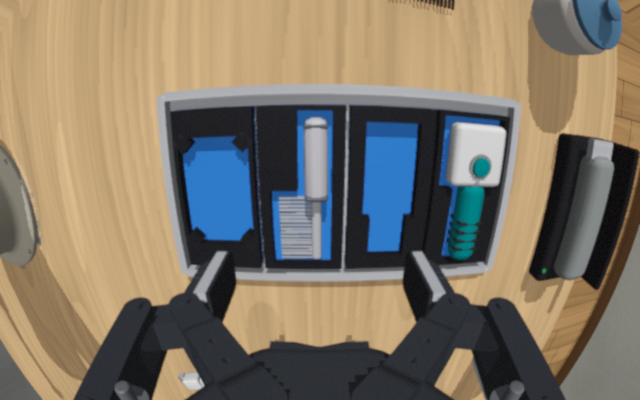

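Request:
apply_moves(steps="0 0 0.186 0 0 0 1;0 0 0.186 0 0 0 1;0 0 0.186 0 0 0 1;0 0 0.186 0 0 0 1;0 0 0.186 0 0 0 1;0 0 0.186 0 0 0 1;0 0 0.186 0 0 0 1;0 0 0.186 0 0 0 1;0 0 0.186 0 0 0 1;0 0 0.186 0 0 0 1;0 0 0.186 0 0 0 1;0 0 0.031 0 0 0 1;0 0 0 2.4 5.3 0 1;0 0 0 2.4 5.3 0 1;0 0 0 2.4 5.3 0 1;0 0 0 2.4 5.3 0 1;0 0 0 2.4 5.3 0 1;0 0 0 2.4 5.3 0 1;0 0 0 2.4 5.3 0 1;0 0 0 2 4.9 0 1")

```text
time_s: 24.02
tcp_pos: [0.5021, -0.4197, 0.1581]
ee_rot: [-180.0, 0.1, -28.8]
force: [0.5, -0.6, 1.4]
grip_width: 0.0853
grip_force: 0.0
```

Request:
apply_moves(steps="0 0 0 0 0 0 1;0 0 0 0 0 0 1")

```text
time_s: 24.28
tcp_pos: [0.5027, -0.4172, 0.1583]
ee_rot: [-179.9, 0.1, -28.9]
force: [0.5, 0.8, -0.5]
grip_width: 0.0854
grip_force: 0.0
```

Run:
```python
from h import *
s=see('curry',.014,'w8.png')
```

```text
24.32 [ 0.5031 -0.4168  0.1587] [-1.80e+02  1.00e-01 -2.89e+01] w 0.0854
0.85 [280. 120. 354. 221.] [array([ 509.7, -418. ]), array([ 63. , 104.5]), np.float64(73.5)] [136.  94.   2.]
```

View pics/w8.png

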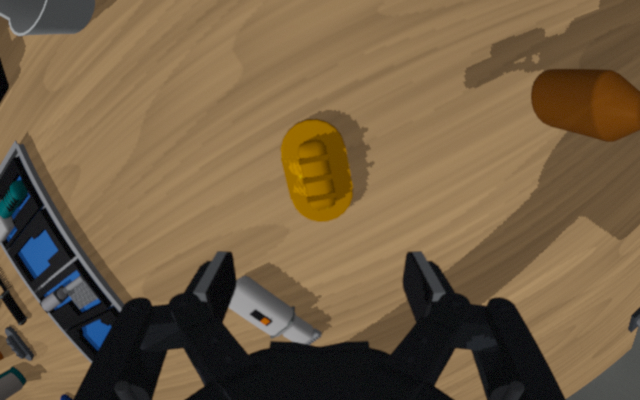

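Run:
```python
from h import *
go(.5097,-.418,.018,-16.5)
```

```text
turn [-0.     0.001 -0.216] shift cm [ 0.66 -0.06 14.11] j6 69.0
```

Request:
apply_moves(steps="0 0 -0.108 0 0 0 1;0 0 -0.108 0 0 0 1;0 0 0 0.65 -0.05 3 1;0 0 0 0 0 4 1;0 0 0 0 0 4 1;0 0 0 0 0 2.5 1;0 0 0 0 0 0.6 1;0 0 0 0 0 0 -1;0 0 0 0 0 0 -1;0 0 0 0 0 0 -1;0 0 0 0 0 0 -1;0 0 0 0 0 0 -1;0 0 0 0 0 0 -1;0 0 0 0 0 -2 -1;0 0 0 0 0 -4 -1;0 0 0 0 0 -3 -1;0 0 0 0 0 0 -1", newtons=40)

```text
time_s: 26.5
tcp_pos: [0.51, -0.4202, 0.1116]
ee_rot: [179.8, -0.3, -16.6]
force: [0.1, 0.9, -1.8]
grip_width: 0.0251
grip_force: 40.1
```

Run:
```python
from h import *
go(.440,.0258,.11,90)
```

```text
turn [ 0.006 -0.    -1.861] shift cm [44.6  -7.    0.16] j6 57.0
```

Request:
apply_moves(steps="0 0 -0.186 0 0 0 -1;0 0 -0.186 0 0 0 -1;0 0 -0.186 0 0 0 -1;0 0 -0.186 0 0 0 -1;0 0 -0.186 0 0 0 -1;0 0 -0.186 0 0 0 -1;0 0 -0.186 0 0 0 -1;0 0 -0.186 0 0 0 -1;0 0 -0.186 0 0 0 -1;0 0 -0.186 0 0 0 -1;0 0 0 5.6 -0.9 0 -1;0 0 0 5.6 -0.9 0 -1;0 0 0 5.6 -0.9 0 -1;0 0 0 5.6 -0.9 0 -1;0 0 0 5.6 -0.9 0 -1;0 0 0 5.6 -0.9 0 -1;0 0 0 5.6 -0.8 0 -1;0 0 0 5.4 -0.8 0 -1;0 0 0 0 0 0 -1;0 0 0 0 0 0 -1")

```text
time_s: 29.0
tcp_pos: [0.4395, 0.0265, 0.1079]
ee_rot: [-180.0, 0.0, 90.0]
force: [-0.8, -1.0, -1.1]
grip_width: 0.0249
grip_force: 40.1
```

Run:
```python
from h import *
s=see('curry',.105,'w9.png')
go(.440,.0258,.11,90)
im=s['image'].astype(int); b=((im[:,:,2]-im[:,:,0]>50)&(im[:,:,2]>90)).astype('uint8')
for c in cv2.findContours(b,0,1)[0]:
    if cv2.contourArea(c)>300: print(c[:,0].min(0),c[:,0].max(0))
```

```text
29.05 [0.4397 0.026  0.108 ] [-180.     0.    89.9] w 0.025
0.71 [260. 155. 374. 321.] [array([439.4,  28.9]), array([102.9,  61.9]), np.float64(88.6)] [183. 133.   3.]
0.47 [264.  88. 376. 186.] [array([439.9,  88.2]), array([46.1, 53.2]), np.float64(89.6)] [36. 54. 77.]
turn [-0.    -0.    -0.002] shift cm [-0.    0.03 -0.2 ] j6 -11.8
[433 208] [451 274]
[558 192] [589 264]
[273 126] [366 174]
[482 119] [537 262]
[382 100] [462 276]
```

View pics/w9.png

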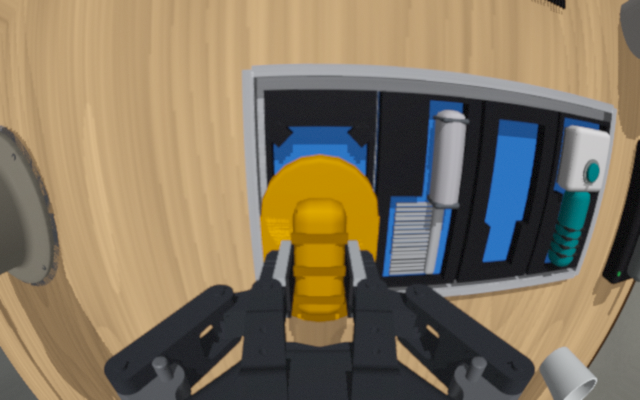

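Request:
apply_moves(steps="0 0 0 -0.2 0.05 3 -1;0 0 0 0 0 2 -1;0 0 0 0 0 1.4 -1;0 0 0 0 0 0.8 -1;0 0 0 0 0 0.5 -1;0 0 0 0 0 0 -1;0 0 0 0 0 0 -1")

```text
time_s: 29.98
tcp_pos: [0.4404, 0.0247, 0.0317]
ee_rot: [180.0, 0.0, 89.9]
force: [0.7, -0.4, -0.8]
grip_width: 0.0249
grip_force: 40.2
```

Request:
apply_moves(steps="0 0 0 0 0 0.25 -1;0 0 0 0 0 0 -1;0 0 0 0 0 0 0.2;0 0 0 0 0 0 0.2;0 0 0 0 0 0 0.2;0 0 0 0 0 -3 0.2;0 0 0 0 0 -5 1;0 0 0 0 0 -5 1;0 0 0 0 0 0 1")

```text
time_s: 31.1
tcp_pos: [0.4418, 0.0245, 0.1618]
ee_rot: [179.6, 0.1, 90.0]
force: [0.1, 0.1, -1.6]
grip_width: 0.0856
grip_force: 0.0
```

Run:
```python
from h import *
s=see('curry',.016,'w10.png')
go(.385,-.283,.16,17)
```

```text
31.15 [0.4406 0.0247 0.1597] [179.8   0.   89.9] w 0.0855
0.65 [281. 126. 348. 232.] [array([440.2,  23.6]), array([104.8,  64.6]), np.float64(88.0)] [184. 134.   6.]
turn [-0.     0.     1.273] shift cm [-14.25  27.83  -0.16] j6 -12.0
```

View pics/w10.png

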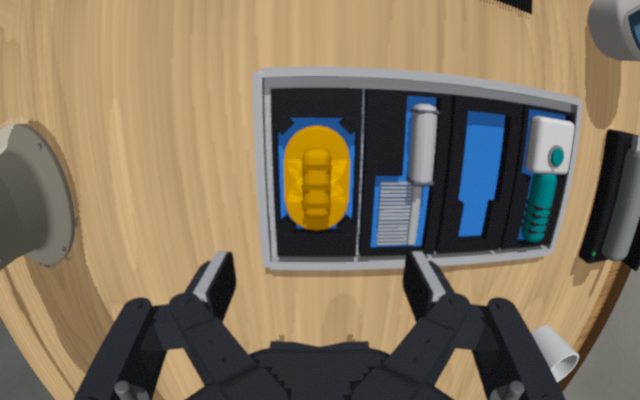

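Request:
apply_moves(steps="0 0 0.182 0 0 0 1;0 0 0.182 0 0 0 1;0 0 0.182 0 0 0 1;0 0 0.182 0 0 0 1;0 0 0.182 0 0 0 1;0 0 0.182 0 0 0 1;0 0 0.181 0 0 0 1;0 0 0 -2.4 4.6 0 1;0 0 0 -2.4 4.6 0 1;0 0 0 -2.4 4.6 0 1;0 0 0 -2.4 4.7 0 1;0 0 0 -2.4 4.7 0 1;0 0 0 -2.3 4.6 0 1;0 0 0 0 0 0 1;0 0 0 0 0 0 1")

```text
time_s: 33.08
tcp_pos: [0.3843, -0.2821, 0.1575]
ee_rot: [-179.8, 0.1, 17.0]
force: [0.3, -0.2, 0.1]
grip_width: 0.0852
grip_force: 0.0
```

Run:
```python
from h import *
s=see('trimmer',.015,'w11.png')
```

```text
33.12 [ 0.3846 -0.2818  0.1579] [-179.9    0.    17. ] w 0.0857
0.91 [299. 119. 346. 248.] [array([ 378.3, -285.4]), array([129.8,  44.1]), np.float64(18.5)] [143. 140. 138.]
0.32 [ 27.  25. 144. 110.] [array([439.6,  25. ]), array([188.8,  86.8]), np.float64(89.7)] [29. 33. 41.]
```

View pics/w11.png

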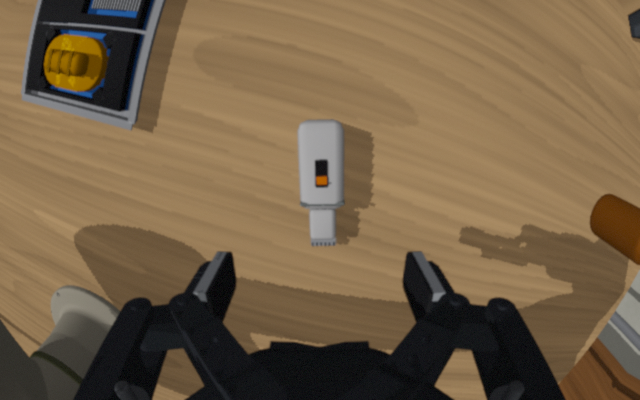

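Run:
```python
from h import *
go(.3897,-.2816,.009,18.5)
```

```text
turn [-0.001  0.    -0.025] shift cm [ 0.47  0.14 14.92] j6 22.6
```

Request:
apply_moves(steps="0 0 -0.025 0 0 0 1;0 0 0 0.45 0.15 3 1;0 0 0 0 0 4 1;0 0 0 0 0 4 1;0 0 0 0 0 2.9 1;0 0 0 0 0 1 1;0 0 0 0 0 0 -1;0 0 0 0 0 0 -1;0 0 0 0 0 0 -1;0 0 0 0 0 0 -1;0 0 0 0 0 0 -1;0 0 0 0 0 -2 -1;0 0 0 0 0 -4 -1;0 0 0 0 0 -4 -1;0 0 0 0 0 0 -1", newtons=50)

```text
time_s: 35.05
tcp_pos: [0.3904, -0.2839, 0.1125]
ee_rot: [179.7, -0.1, 18.5]
force: [-0.9, -0.8, -2.2]
grip_width: 0.0409
grip_force: 51.4
```

Run:
```python
from h import *
go(.6165,.0258-.002+.012,.11,90)
```

```text
turn [ 0.006  0.002 -1.249] shift cm [31.97 22.61  0.25] j6 21.6
```

Request:
apply_moves(steps="0 0 -0.178 0 0 0 -1;0 0 -0.178 0 0 0 -1;0 0 -0.178 0 0 0 -1;0 0 -0.178 0 0 0 -1;0 0 -0.179 0 0 0 -1;0 0 -0.179 0 0 0 -1;0 0 -0.179 0 0 0 -1;0 0 0 4 2.8 0 -1;0 0 0 4 2.8 0 -1;0 0 0 4 2.8 0 -1;0 0 0 4 2.8 0 -1;0 0 0 4 2.8 0 -1;0 0 0 4 2.8 0 -1;0 0 0 4 2.9 0 -1;0 0 0 4 2.9 0 -1;0 0 0 0 0 0 -1;0 0 0 0 0 0 -1")

```text
time_s: 37.17
tcp_pos: [0.6147, 0.0368, 0.1086]
ee_rot: [-179.9, -0.0, 90.0]
force: [-0.5, -0.6, -1.8]
grip_width: 0.0408
grip_force: 51.6
```

Run:
```python
from h import *
s=see('trimmer',.115,'w12.png')
go(.6165,.0258-.002+.012,.11,90)
im=s['image'].astype(int)
print(im[90:180:3,319].tolist()); print([ (c,im[140,c].tolist()) for c in range(270,370,3)])
```

```text
37.23 [0.6147 0.0364 0.109 ] [-179.9   -0.    90. ] w 0.0408
0.72 [272. 155. 366. 343.] [array([615. ,  33.3]), array([ 44.9, 115.6]), np.float64(0.0)] [192. 189. 187.]
turn [-0.001  0.    -0.001] shift cm [-0.04  0.16 -0.07] j6 -7.4
[[139, 141, 145], [131, 133, 137], [133, 134, 138], [132, 133, 137], [120, 122, 128], [37, 38, 45], [36, 36, 39], [32, 35, 37], [33, 33, 38], [33, 33, 38], [36, 35, 40], [34, 54, 88], [37, 90, 153], [38, 89, 153], [35, 89, 153], [38, 90, 153], [35, 88, 153], [48, 119, 195], [49, 125, 203], [48, 124, 203], [51, 125, 203], [49, 126, 203], [130, 154, 197], [197, 195, 197], [209, 209, 209], [218, 218, 218], [226, 226, 226], [233, 232, 233], [231, 231, 231], [228, 227, 227]]
[(270, [34, 32, 37]), (273, [32, 31, 34]), (276, [35, 35, 40]), (279, [34, 34, 39]), (282, [35, 35, 38]), (285, [28, 29, 35]), (288, [34, 85, 147]), (291, [37, 97, 165]), (294, [36, 96, 164]), (297, [38, 98, 166]), (300, [36, 97, 165]), (303, [39, 99, 167]), (306, [39, 98, 167]), (309, [37, 99, 167]), (312, [38, 100, 168]), (315, [40, 100, 169]), (318, [39, 100, 168]), (321, [36, 98, 167]), (324, [36, 98, 168]), (327, [36, 99, 168]), (330, [37, 99, 168]), (333, [37, 98, 167]), (336, [34, 96, 165]), (339, [37, 97, 166]), (342, [37, 96, 164]), (345, [37, 97, 165]), (348, [33, 95, 163]), (351, [37, 96, 164]), (354, [38, 92, 157]), (357, [21, 22, 28]), (360, [34, 34, 37]), (363, [34, 33, 38]), (366, [31, 30, 34]), (369, [32, 32, 38])]
```

View pics/w12.png

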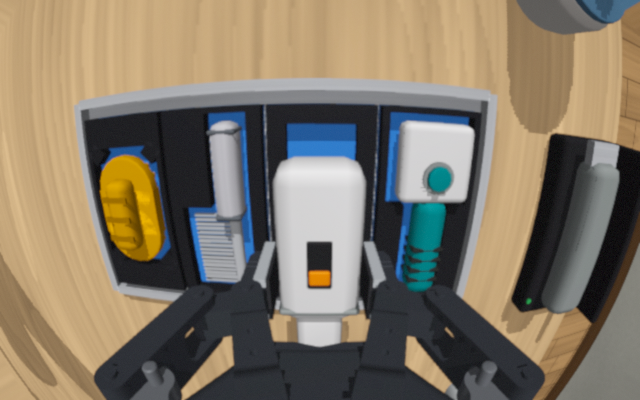

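Run:
```python
from h import *
s=snap('wrist'); s['fish']=1
print(ray(s,[(320,123)],.008),[ray(s,[(319,156)],z)[0,1] for z in(.11,.12,.13)])
```

```text
[[0.61566328 0.09505712 0.008     ]] [np.float64(0.08968481627356416), np.float64(0.09176471401171235), np.float64(0.09384461174986053)]
```

Request:
apply_moves(steps="0 0 0 -0.15 0.17 3.5 -1;0 0 0 0 0 2.5 -1;0 0 0 0 0 1.4 -1;0 0 0 0 0 0.8 -1;0 0 0 0 0 0.5 -1;0 0 0 0 0 0 -1;0 0 0 0 0 0 -1")

```text
time_s: 38.2
tcp_pos: [0.6175, 0.0356, 0.0234]
ee_rot: [179.9, 0.0, 90.0]
force: [-0.7, 0.1, -1.4]
grip_width: 0.0411
grip_force: 51.6
```

Request:
apply_moves(steps="0 0 0 0 0 0.3 -1;0 0 0 0 0 0 -1;0 0 0 0 0 0 0.3;0 0 0 0 0 0 0.3;0 0 0 0 0 0 0.3;0 0 0 0 0 -3 0.3;0 0 0 0 0 -5 0.5;0 0 0 0 0 -6 0.5;0 0 0 -4 0 -3 0.5;0 0 0 0 0 0 0.5")

```text
time_s: 39.45
tcp_pos: [0.6181, -0.0065, 0.1925]
ee_rot: [179.7, 0.1, 89.9]
force: [-0.7, -0.6, 0.4]
grip_width: 0.0639
grip_force: 0.0
```

Run:
```python
from h import *
s=see('trimmer',.02,'w13.png')
```

```text
39.5 [ 0.6173 -0.0052  0.1904] [179.9   0.   89.9] w 0.064
0.97 [296.  78. 338. 206.] [array([617.1,  23.9]), array([130.1,  43.6]), np.float64(89.8)] [185. 183. 183.]
```

View pics/w13.png

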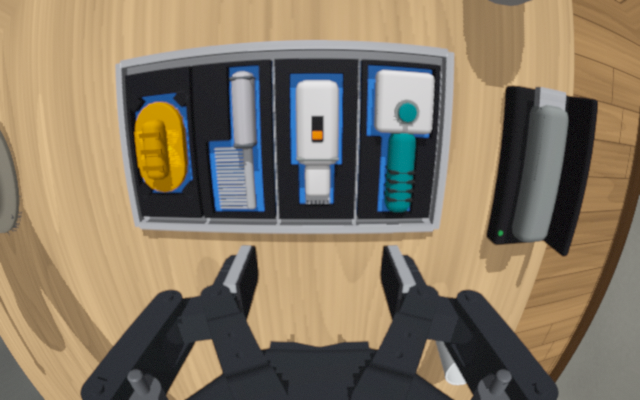

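The last view shows all four tools inside their pockets, with blue floor around each: curry (161,147), comb (240,140), trimmer (317,142) and brush (403,140).

```bash
python3 -c "
from plant import ctrl
print(ctrl.sign_off())"
```

```text
the job is handed in; nothing more can be done
None
```

The brush, chrome comb, mustard curry brush and trimmer are each seated the right way round in their own cut-outs, the look-alikes were never touched, and the job was handed in at about 40 s; sign-off gave no verdict.

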